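Show a strap-end punch to the inspection microscope

ROBOT

A 6-joint arm with a two-finger parallel gripper is mounted at the origin on the work surface. World frame = base frame: x ahead of the robot, y to its left, z up, the work surface at z = 0. Lengths are in m, angles in rad, forces in N, time in s.
With the tool pointing down it reaches from about 0.3 to 0.875 m from the base axis. Payload 6.4 kg.
Tool frame: the origin (TCP) lies midway between the tips of the shut fingers; the grasp point (between the pads) lies ctrl.grip_depth behind it (ctrl.grip_depth is the distance from the TCP to the grasp point, in m); x points along the fingers, y is the direction in which the jaws open and shut, and the axes are right-handed (so a half turn about x gives the same grasp; the last joint's range is limited). The gripper opens to 85 mm and grips with 20 to 120 N. Pads are 22 mm wide; open, the fingers measure 114 mm over their backs; the gripper's body (76 mm by 85 mm) begins 54 mm behind the grasp point. The pads swing forward as they close: fully open they stand 13 mm farther back than shut.
Start: joints at [0.926, 0.181, 1.607, -0, 1.354, -0.206], TCP at [0.244, 0.521, 0.231] pointing down, gripper open.
Joint ranges: [-2.99, 2.99], [-0.89, 2.07], [0.3, 2.58], [-1.14, 4.28], [0, 2.63], [-3.12, 3.12]. Speed limits (rad/s): [2.57, 2.57, 3.01, 3.14, 3.14, 3.14].

INTERFACE

Orientations are given as a unit quaternion [w, x, y, z].
In Python, from bench import ctrl gives the robot as it stands.
- The arm moves only by the tool carry_out, never from a script. Its argument "motion" is one flat list of numbers, 7 for each row, row after row: the turn, a rotation vector about the tool's x, y, z in degrees, then the shift along the tool's x, y, z in m, then the gripper's target within -1 to 1 (shut at 1, half-way at 0, fully open at -1). A call has 1 to 10 rows; each row shifts and turns the pose as measured when the row begins, along the tool's axes as they then stand; what a row does not reach is not made up. A row lasts 1/10 s, in which the tool goes at most 50 mm and 8.59 degrees, less where a joint would pass 70% of its speed; a pose out of reach is approached as far as the arm can. A call with a gripper value outside its range is refused whole. The fingers move at their own pace and stop on an object; the grip force is fixed at half the most. Time passes only in rows, so rows that do not move let the fingers close. It gives the time, the measured TCP pose, the force and the opening at its end, in the units of the state.
- ctrl.get_obs(): the state, without advancing time (a new reading comes with each control period).
- ctrl.camera(name): name is "side" or "top"; returns the picture (420x560x3 uint8, blue, green, red); there is no depth.
- ctrl.camera_params(name): a dict with "mtx" (3x3 intrinsics, pixels), "pose" (4x4, takes a point from camera to world coordinates). Camera axes: x right, y down, z forward; pixel columns grow to the right and rows downward; lengths in m; the calibration is good to about 2 mm. A picture is of the moment at which its call begins. camera_params takes no time and is no camera call.
- ctrl.hand_in(): hands the job in, once; it reports no verdict.
Trained networks look in the newest picture that a camera, given by its name, has taken for a name from the list of things; names that differ only in an ending like _2 or _b are one class to them, and where a whole thing is asked for, a point or a joint stands for the part that bears it (a point fixed in the world has none). Each returns a list of dicts, best first, with "conf" (0 to 1); they miss things now and then, are a little off and sometimes report something else, mostly with a low value. They report only what shows in the picture. A call takes as long as a camera call. They do not tell look-alikes from the thing itself.
- ctrl.boxes_of(camera, thing): "point" ([x, y, z] in m, in the coordinates of the camera as it stood for that picture, good to about 4 mm: the middle of the surface that is visible of it).
- ctrl.trace(camera, thing): "pixels" (420x560 bool, what is visible of it).
- ctrl.landmark_of(camera, thing): "point" ([x, y, z] in m, in the coordinates of the camera as it stood for that picture, good to about 4 mm: a listed point, or the origin of a listed thing).
The state is a dict: "time_s": time; "q": joint angles; "dq": joint speeds; "joint_efforts": joint torques, N m; "eef_pos": TCP position; "eef_rot": TCP orientation; "wrist_force": force on the tool from outside, world axes, zero at the start; "torque": the same for the moment, N m; "opening": opening from 0.0 (shut) to 1.0 (fully open).
Only numpy, scipy, OpenCV 4.12 (cv2) and the standard library are available. Lean on these libraries where they do the work, as an engineer would, in place of code of your own. Each camera call takes 0.05 s, during which the arm holds its last target. There are 200 camera calls.

TASK

Pick the strap-end punch (the one with the pointed-arch cutting edge) out from among the other tools and hold it up to the inspection microscope for an edge check: its cutting edge centred in front of the lens and about 90 mm from it, the punch in line with the lens so that the edge faces it squarely, and its broad side level across the view. Do not bump the microscope, and leave all the other tools where they lie. Finish while still holding the punch there, in the air and steady: do not put it down or let go.

Things in the scene. Friction and masses are not known exactly. Their poses are not given: they have to be found in the camera images.
- punch: strap-end punch, dark steel, about 0.34 kg, 132 mm long, lying level on the white board. Origin under its middle, on its underside; +x along it to the cutting edge (x=67), +y across its broad side, z up; centre line at z=12. Struck head 24x24 at x -65 to -55; square shank 18x18 (z 3 to 21) to x=0; then crown and hollow blade, from the end a pointed arch 40 wide, 24 high, open below
- punch_edge (a point): middle of the strap-end punch's cutting edge: x=67 mm, z=12 mm in the punch's frame; axes as the punch
- punch_grip (a point): good place to hold the punch: centre of its square 18 mm shank, x=-18 mm, z=12 mm in the punch's frame, close to its centre of mass; axes as the punch
- scope_lens (a point): centre of the front lens of the inspection microscope: a grey and black tube 38 mm across, 105 mm long, clamped on a pillar stand, facing roughly towards the robot and dipped 15 to 35 degrees below level, at a height that differs each time. The lens looks along -x of this point's frame and the tube extends 105 mm behind it along +x; y is level, across the view
- scope_focus (a point): the point in the air 90 mm straight out from the lens, where the cutting edge belongs, 0.16 to 0.29 m above the bench; axes as scope_lens: +x points to the lens, y is level across the view
- scope_stand: fixed stand of the microscope: base plate 150 x 170 x 16 mm and an upright steel pillar 16 mm thick, 357 mm high, 45 mm behind the plate's centre. Origin under the plate's centre; -x points to the front, the way the microscope looks
- board: white plastic punching board fixed to the bench, 240 x 400 x 15 mm; origin at the centre of its underside, its top 15 mm above
- round_punch: bystander of the same size and steel on the board: round-hole punch, tube 22 mm across at its end; lies like the strap-end punch, same axes
- slot_punch: bystander of the same size and steel on the board: slot punch with a flat oblong end 30 x 12 mm; lies like the strap-end punch, same axes
- maul: bystander: round white-headed maul lying on the bench, 240 mm long, 66 mm high; origin on the bench, head towards +x
- straightedge: bystander: steel straightedge 320 x 40 x 5 mm lying along its x
- template: bystander: thin wooden strap pattern 170 x 42 x 6 mm lying along its x
- knife: bystander: knife with dark wooden handle, 200 mm long, 18 mm high, lying along its x
- glue: bystander: glue jar, 68 mm across, 85 mm high
- wax: bystander: flat tin, 80 mm across, 30 mm high
There are look-alikes about, which are no part of the job. Leave any turquoise look-alike of the punch alone.

How it is judged:
On the way:
1. the strap-end punch is lifted clear of the board between the fingers (z of punch in the frame of board above 0.05 m and contact force between punch and the fingers above 1 N), for 0.2 s.
At the end, for the whole second after the job is handed in: the gripper alone holds the strap-end punch still in the air; the middle of its edge 90 mm (within 17 mm) from the lens, within 15 mm of the lens axis up-down and sideways; edge end towards the lens, length in line with the lens axis and broad side level across the view, each within 0.2 rad (x of punch_edge in the frame of scope_focus between -0.017 and 0.017 m and y of punch_edge in the frame of scope_focus between -0.015 and 0.015 m and z of punch_edge in the frame of scope_focus between -0.015 and 0.015 m and x of punch in the frame of scope_focus below -0.04 m and angle between the x axis of punch and the x axis of scope_focus, either way round below 0.2 rad and angle between the y axis of punch and the y axis of scope_focus, either way round below 0.2 rad and height (world z) of punch above 0.08 m and contact force between punch and the fingers above 1 N and contact force between punch and scope_stand below 0.2 N and linear speed of punch below 0.02 m/s and angular speed of punch below 0.15 rad/s); the arm keeps its last pose, push and grip.
It fails at once if the microscope is bumped: head shifted more than 6 mm (distance of scope_lens from where it was at the start of the episode above 0.006 m).
It fails at once if the punch or the robot strikes the microscope or its stand (contact force between any of punch, the fingers, the arm and scope_stand above 2 N).
It fails at once if another tool is moved more than 25 mm (distance of any of round_punch, slot_punch, maul, straightedge, template, knife, glue, wax from where it was at the start of the episode above 0.025 m).
It also fails if it takes over 34 s, if anything falls off the work surface, if the arm or the gripper's body presses on something with over 40 N, if the wrist force passes 120 N, or if a joint passes its speed limit or range.

## Working session

There is one attempt and no reset: what is moved stays moved. The work goes in short steps, Python scripts to look and compute and a tool call to move; the robot and the scene stay as the last step left them, time stands still between calls to the robot, and variables do not carry over. Pictures are saved under pics/ and viewed, about 8 in all and at most 12, crops included, and the job is handed in when it is done.

Besides the shell and the picture viewer there is one more tool, called after "Emit:" as name(argument=value, ...) on one line, values as JSON. carry_out: Moves the arm, as the interface text tells. Its arguments: {"type":"object","properties":{"motion":{"type":"array"}},"required":["motion"]}

```bash
ls; mkdir -p pics; cat > h.py <<'E'
import numpy as np, cv2
from scipy.spatial.transform import Rotation as R
from bench import ctrl
def w(cam,p):
    T=np.array(ctrl.camera_params(cam)["pose"]); return T[:3,:3]@np.array(p)+T[:3,3]
def pix(cam,P):
    c=ctrl.camera_params(cam);T=np.linalg.inv(np.array(c["pose"]));p=np.array(c["mtx"])@(T[:3,:3]@np.array(P)+T[:3,3]);return p[:2]/p[2]
def onplane(cam,uv,z):
    c=ctrl.camera_params(cam);T=np.array(c["pose"]);d=T[:3,:3]@np.linalg.solve(np.array(c["mtx"]),[uv[0],uv[1],1.]);o=T[:3,3]
    return o+d*(z-o[2])/d[2]
E
python3 - <<'E'
from h import *
np.set_printoptions(precision=4,suppress=True)
for c in("top","side"):
    cv2.imwrite(f"pics/{c}1.png",ctrl.camera(c)); print(c,np.array(ctrl.camera_params(c)["pose"]).round(3).tolist())
    for t in("punch_edge","punch_grip","punch","round_punch","slot_punch","scope_lens","scope_focus","scope_stand","board"):
        for d in ctrl.landmark_of(c,t): print(c,t,round(d["conf"],2),w(c,d["point"]),pix(c,w(c,d["point"])).round())
o=ctrl.get_obs();print(o["time_s"],o["eef_pos"],o["eef_rot"],ctrl.grip_depth)
E
```

```text
pics
top [[0.004, -0.99, 0.141, 0.315], [-1.0, -0.0, 0.025, -0.063], [-0.025, -0.141, -0.99, 1.432], [0.0, 0.0, 0.0, 1.0]]
top punch_edge 0.86 [ 0.7296 -0.1035  0.0101] [301. 152.]
top punch_edge 0.55 [ 0.5492 -0.2376  0.0258] [339. 199.]
top punch_edge 0.54 [ 0.2513 -0.409   0.0139] [389. 283.]
top punch_grip 0.78 [ 0.7388 -0.0155  0.0109] [278. 150.]
top punch_grip 0.59 [ 0.2053 -0.3304  0.0099] [366. 297.]
top punch_grip 0.5 [ 0.4727 -0.2642  0.029 ] [347. 220.]
top punch 0.8 [ 0.2159 -0.3522 -0.0015] [372. 293.]
top punch 0.73 [ 0.7397 -0.0344 -0.0005] [283. 150.]
top punch 0.53 [ 0.4869 -0.2538  0.0147] [343. 217.]
top punch 0.28 [0.4842 0.0033 0.019 ] [272. 217.]
top round_punch 0.73 [0.4829 0.0065 0.0214] [271. 218.]
top round_punch 0.6 [ 0.4857 -0.2562  0.0099] [344. 217.]
top slot_punch 0.79 [ 0.4919 -0.1382  0.0138] [311. 215.]
top scope_lens 0.69 [0.6476 0.1784 0.2576] [212. 155.]
top scope_focus 0.39 [ 0.7498 -0.1736  0.0037] [320. 147.]
top scope_stand 0.67 [0.732  0.2223 0.001 ] [214. 152.]
top scope_stand 0.59 [0.6511 0.1761 0.257 ] [213. 154.]
top board 0.68 [ 0.4647 
[... 498 characters left out ...]
 239.]
side punch_grip 0.29 [ 0.6903 -0.3556 -0.0007] [379. 308.]
side punch 0.94 [ 0.2135 -0.3461  0.0009] [235. 337.]
side punch 0.68 [ 0.7382 -0.0304  0.0023] [356. 244.]
side punch 0.65 [ 0.4853 -0.2589  0.0133] [310. 297.]
side round_punch 0.75 [0.4771 0.007  0.016 ] [287. 248.]
side round_punch 0.32 [ 0.5483 -0.2424  0.023 ] [327. 288.]
side slot_punch 0.48 [ 0.4895 -0.1323  0.0148] [301. 272.]
side scope_lens 0.58 [0.6491 0.1797 0.2548] [318. 161.]
side scope_stand 0.98 [ 0.7336  0.2177 -0.0049] [333. 208.]
side scope_stand 0.24 [ 0.489  -0.1314  0.0167] [300. 271.]
side board 0.8 [ 0.4633 -0.1299 -0.0006] [293. 276.]
1.0 [0.2443 0.5206 0.2313] [ 0.6902  0.1539  0.6901 -0.1539] 0.0187
```

```bash
python3 - <<'E'
import cv2,numpy as np
a=cv2.imread("pics/top1.png");b=cv2.imread("pics/side1.png")
cv2.imwrite("pics/c1.png",cv2.resize(a[110:320,180:420],None,fx=2.8,fy=2.8,interpolation=2))
cv2.imwrite("pics/c2.png",cv2.resize(b[120:360,210:410],None,fx=2.5,fy=2.5,interpolation=2))
E
```

```text
(no output)
```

View pics/c1.png

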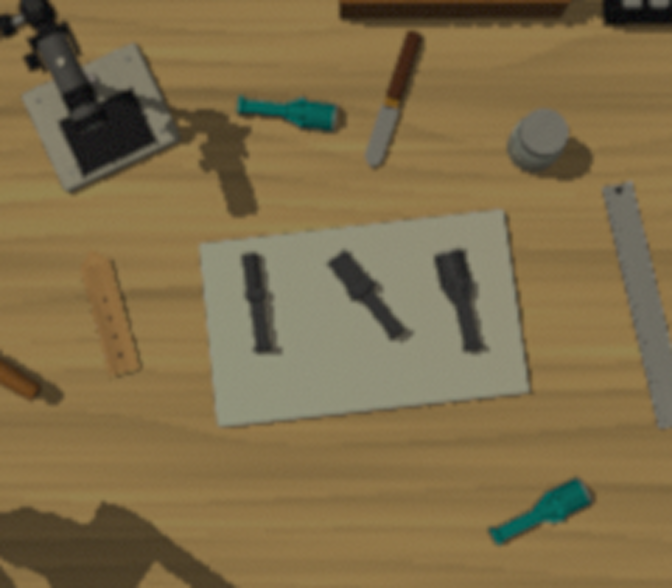

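View pics/c2.png

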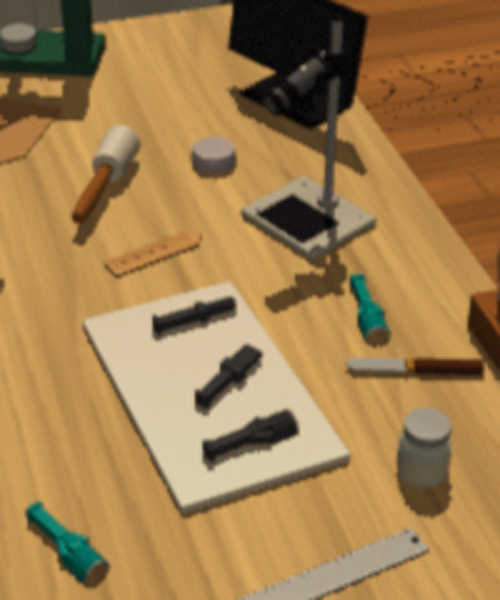

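The top view shows three dark tools on the board: (271,218) round punch, (311,215) slot punch and (344,217), which has the broad end. There are also two turquoise look-alikes at (283,150) and (372,293). The one at (344,217) fits, being dark with a wide arch blade. I'll confirm that in an enlarged crop and look at the scope in the same picture.

```bash
python3 - <<'E'
from h import *
np.set_printoptions(precision=4,suppress=True)
a=cv2.imread("pics/top1.png");b=cv2.imread("pics/side1.png")
f=lambda i,x,y:cv2.resize(i[y:y+72,x:x+96],(400,300),interpolation=cv2.INTER_CUBIC)
cv2.imwrite("pics/m.png",np.vstack([np.hstack([f(a,290,180),f(b,260,240)]),np.hstack([f(a,165,95),f(b,290,120)])]))
for c in("top","side"):
    for t,z in(("punch",.027),("scope_lens",None),("scope_stand",None)):
        for d in ctrl.trace(c,t):
            m=d["pixels"]; v,u=np.nonzero(m); print(c,t,round(d["conf"],2),m.sum(),u.min(),u.max(),v.min(),v.max())
            if z and abs(u.mean()-(344 if c=="top" else 312))<25 and abs(v.mean()-(217 if c=="top" else 293))<20:
                P=np.array([onplane(c,p,z)[:2] for p in zip(u,v)]);r=cv2.fitLine(P.astype(np.float32),cv2.DIST_L2,0,1e-4,1e-4).ravel()
                s=(P-r[2:])@r[:2];print("  axis",np.degrees(np.arctan2(r[1],r[0])),"ends",r[2:]+r[:2]*s.min(),r[2:]+r[:2]*s.max(),np.ptp(s))
E
```

```text
top punch 0.88 327 355 390 281 304
top punch 0.69 298 335 351 199 235
  axis 13.619245 ends [ 0.4204 -0.2711] [ 0.5495 -0.2398] 0.13278390152329594
top punch 0.58 310 265 300 145 157
top scope_lens 0.84 407 194 218 122 157
top scope_stand 0.71 2409 179 244 101 178
top scope_stand 0.36 398 194 217 122 157
side punch 0.62 412 220 253 320 351
side punch 0.6 203 350 364 229 254
side scope_lens 0.76 241 315 339 143 165
side scope_stand 0.68 1547 307 358 125 222
```

View pics/m.png

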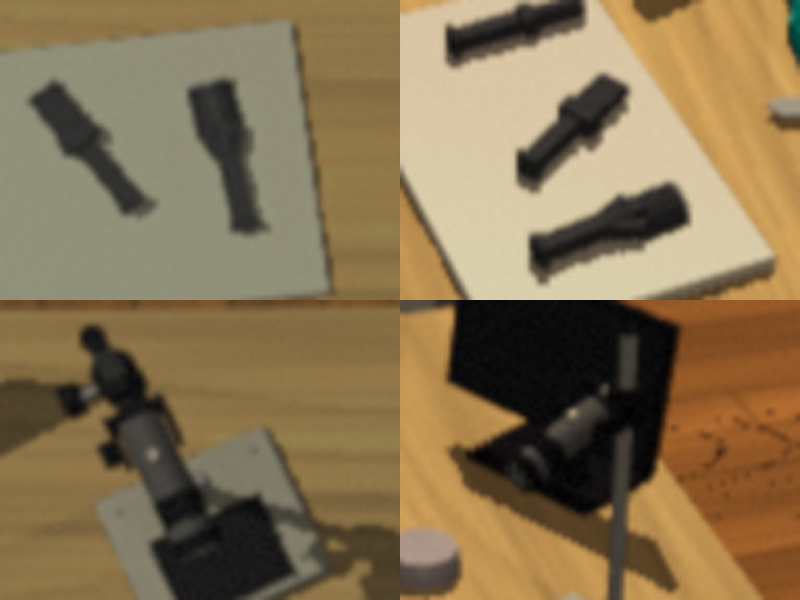

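```bash
python3 - <<'E'
from h import *
np.set_printoptions(precision=4,suppress=True)
L=np.array([.6484,.179,.2561])
def plane(c,p,q):
    k=ctrl.camera_params(c);T=np.array(k["pose"]);r=[T[:3,:3]@np.linalg.solve(np.array(k["mtx"]),[*x,1.]) for x in(p,q)]
    n=np.cross(*r);n/=np.linalg.norm(n);return n,(L-T[:3,3])@n
hand={"top":((210.6,149),(192.6,113)),"side":((318.8,160.8),(339.2,144))}; fit={}
for c in hand:
    m=max(ctrl.trace(c,"scope_lens"),key=lambda d:d["conf"])["pixels"]
    v,u=np.nonzero(m);dx,dy,x,y=cv2.fitLine(np.c_[u,v].astype(np.float32),cv2.DIST_HUBER,0,1e-3,1e-3).ravel();fit[c]=((x,y),(x+20*dx,y+20*dy));print(c,x,y,dx,dy,pix(c,L))
    i=cv2.imread(f"pics/{c}1.png");cs=cv2.findContours(m.astype(np.uint8),0,2)[0];x0,y0=((165,95),(290,120))[c=="side"]
    s=cv2.resize(i[y0:y0+72,x0:x0+96],None,fx=4,fy=4,interpolation=2)
    for k in cs: cv2.polylines(s,[((k-[x0,y0])*4+2).astype(np.int32)],True,(0,255,0),1)
    cv2.imwrite(f"pics/t_{c}.png",s)
cv2.imwrite("pics/t.png",np.hstack([cv2.imread("pics/t_top.png"),cv2.imread("pics/t_side.png")]))
for h in(hand,fit,{"top":hand["top"],"side":fit["side"]},{"top":fit["top"],"side":hand["side"]}):
    (n1,e1),(n2,e2)=plane("top",*h["top"]),plane("side",*h["side"])
    d=np.cross(n1,n2);d/=np.linalg.norm(d);d*=np.sign(d[2]);print(d,"yaw",np.degrees(np.arctan2(d[1],d[0])),"dip",np.degrees(np.arcsin(d[2])),"lens offsets",e1,e2)
co=[onplane("top",(180+x/2.8,110+y/2.8),.016)[:2] for x,y in((22,97),(137,43),(180,135),(72,192))]
print(np.array(co)); print([np.degrees(np.arctan2(*(co[j]-co[i])[::-1])) for i,j in((0,1),(1,2),(3,2),(0,3))],[np.linalg.norm(co[j]-co[i]) for i,j in((0,1),(1,2),(3,2),(0,3))])
E
```

```text
top 205.30591 139.62085 0.44731367 0.8943772 [211.8127 155.3122]
side 326.82935 154.02402 0.7523861 -0.65872234 [317.5564 161.2139]
[0.8629 0.4294 0.2665] yaw 26.453306867089623 dip 15.455947628421564 lens offsets -0.00533790694963237 -0.0017540551842274018
[0.8529 0.4218 0.3076] yaw 26.31491645853176 dip 17.912204364563816 lens offsets 0.0036828376462472437 -0.002602132405602207
[0.8529 0.422  0.3074] yaw 26.322717193661216 dip 17.903939976706944 lens offsets -0.00533790694963237 -0.002602132405602207
[0.8629 0.4293 0.2666] yaw 26.449223163484668 dip 15.46021738988429 lens offsets 0.0036828376462472437 -0.0017540551842274018
[[0.7577 0.3195]
 [0.8319 0.1672]
 [0.7049 0.1073]
 [0.6282 0.2485]]
[np.float64(-64.0266844025494), np.float64(-154.75633385136229), np.float64(-61.484241901047966), np.float64(-151.27113628833933)] [np.float64(0.1693695910499327), np.float64(0.14038164351111532), np.float64(0.160640972323256), np.float64(0.14766694470351693)]
```

View pics/t.png

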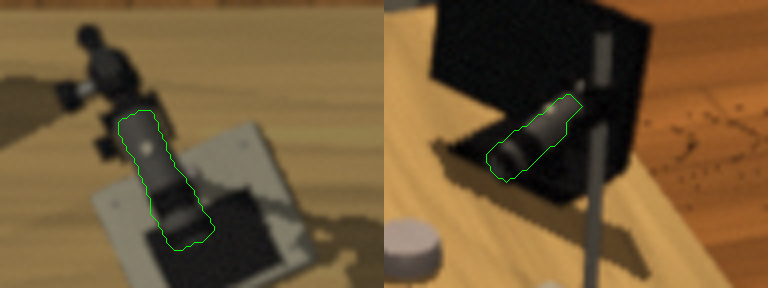

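```bash
cat > fit.py <<'E'
from h import *
from scipy.optimize import minimize
np.set_printoptions(precision=4,suppress=True)
M={c:max(ctrl.trace(c,"scope_lens"),key=lambda d:d["conf"])["pixels"] for c in("top","side")}
K=4
def sil(c,L,yaw,dip,ln):
    x=np.array([np.cos(dip)*np.cos(yaw),np.cos(dip)*np.sin(yaw),np.sin(dip)]);y=np.array([-np.sin(yaw),np.cos(yaw),0]);z=np.cross(x,y)
    P=[L+x*s+.019*(y*np.cos(a)+z*np.sin(a)) for s in(0,ln) for a in np.linspace(0,6.28,24)]
    q=np.array([pix(c,p) for p in P],np.float32); im=np.zeros((420*K,560*K),np.uint8)
    cv2.fillConvexPoly(im,np.round((cv2.convexHull(q)+.5)*K*16).astype(np.int32),1,shift=4);return cv2.resize(im*255,(560,420),interpolation=cv2.INTER_AREA)/255.
def cost(p):
    L=p[:3]/100;return sum(np.abs(sil(c,L,p[3]/10,p[4]/10,p[5+i]/100)-M[c])[100:230,150:400].sum() for i,c in enumerate(M))
for dip in(.3,.5):
    r=minimize(cost,[64.84,17.9,25.61,4.6,dip*10,9,9],method="Nelder-Mead",options=dict(initial_simplex=None,maxiter=900,xatol=1e-3,fatol=.1))
    print(r.fun,r.x[:3]/100,np.degrees(r.x[3:5]/10),r.x[5:])
for dip in(12,15,18,21,24,27):
    r=minimize(lambda p:cost(np.r_[p[:3],p[3],np.radians(dip)*10,p[4:]]),[64.84,17.9,25.61,4.6,9,9],method="Nelder-Mead",options=dict(maxiter=500,fatol=.1))
    print(dip,r.fun,r.x)
E
time python3 fit.py
```

```text
Traceback (most recent call last):
  File "fit.py", line 14, in <module>
    r=minimize(cost,[64.84,17.9,25.61,4.6,dip*10,9,9],method="Nelder-Mead",options=dict(initial_simplex=None,maxiter=900,xatol=1e-3,fatol=.1))
  File "fit.py", line 12, in cost
    L=p[:3]/100;return sum(np.abs(sil(c,L,p[3]/10,p[4]/10,p[5+i]/100)-M[c])[100:230,150:400].sum() for i,c in enumerate(M))
                       ~~~^^^^^^^^^^^^^^^^^^^^^^^^^^^^^^^^^^^^^^^^^^^^^^^^^^^^^^^^^^^^^^^^^^^^^^^^^^^^^^^^^^^^^^^^^^^^^^^^^
  File "fit.py", line 12, in <genexpr>
    L=p[:3]/100;return sum(np.abs(sil(c,L,p[3]/10,p[4]/10,p[5+i]/100)-M[c])[100:230,150:400].sum() for i,c in enumerate(M))
                                  ~~~^^^^^^^^^^^^^^^^^^^^^^^^^^^^^^^^
  File "fit.py", line 9, in sil
    q=np.array([pix(c,p) for p in P],np.float32); im=np.zeros((420*K,560*K),np.uint8)
                ~~~^^^^^
  File "h.py", line 7, in pix
    c=ctrl.camera_params(cam);T=np.linalg.inv(np.array(c["pose"]));p=np.array(c["mtx"])@(T[:3,:3]@np.array(P)+T[:3,3]);return p[:2]/p[2]
ValueError: time passes only in moves, steps and waits

real	0m3.784s
user	0m2.016s
sys	0m0.675s
```

```bash
sed -i '4i CP={c:ctrl.camera_params(c) for c in ("top","side")}' h.py; sed -i 's/ctrl.camera_params(cam)/CP[cam]/g' h.py; sed -i 's/dip\*10,9,9\]/dip*10,9,8]/' fit.py; time timeout 400 python3 fit.py
```

```text
120.61176470588234 [0.6482 0.1759 0.2581] [24.114  17.6836] [10.4496  8.1855]
138.77647058823527 [0.6523 0.1789 0.2496] [22.7716 28.1717] [10.3451  8.0741]
12 115.1450980392157 [64.8363 17.5123 26.1629  4.3575 10.3268  9.6998]
15 124.97254901960784 [64.7656 17.6195 25.9399  4.145  10.0093  9.5023]
18 122.92941176470589 [64.8526 17.4497 25.8702  4.3499 10.4159  8.8329]
21 122.3607843137255 [64.8375 17.7546 25.5588  3.9061 10.5491  8.8752]
24 146.23921568627452 [65.1412 17.8    25.2645  4.5364  9.6795  9.024 ]
27 152.52156862745096 [65.2594 17.7667 25.1016  4.6075  9.5141  9.1798]
real	0m18.001s
user	0m12.805s
sys	0m8.893s
```

The crop shows the tool at top (344,217) has the crown and the wide arch blade, so it is the strap-end punch. The middle one at (311,215) is the flat slot punch. Yaw is about 14° and the grip point is near (0.469,-0.260). The scope axis has yaw about 25.5° and dip about 18°.

```bash
cat > plan.py <<'E'
from h import *
def Rz(deg,dip=0,flip=1):
    # punch frame yaw/dip -> tool frame: x=-z_p, y=flip*y_p
    y,d=np.radians([deg,dip]);x=np.array([np.cos(d)*np.cos(y),np.cos(d)*np.sin(y),np.sin(d)]);yy=np.array([-np.sin(y),np.cos(y),0]);z=np.cross(x,yy)
    return np.c_[-z,flip*yy,np.cross(-z,flip*yy)]
def plan(P,Rt,g,maxs=.048,maxr=8.2):
    o=ctrl.get_obs();p=np.array(o["eef_pos"]);q=np.array(o["eef_rot"]);Rc=R.from_quat(q[[1,2,3,0]])
    rv=(Rc.inv()*R.from_matrix(Rt)).as_rotvec();D=np.array(P)-p
    n=int(np.ceil(max(np.linalg.norm(D)/maxs,np.degrees(np.linalg.norm(rv))/maxr,1)))
    print("t",o["time_s"],"p",p.round(4),"rows",n,"rot",np.degrees(rv).round(2),"F",np.round(o["wrist_force"],1),"open",o["opening"],"q",np.round(o["q"],2))
    for i in range(n):
        s=(Rc*R.from_rotvec(rv*i/n)).inv().apply(D/n)
        print(",".join(f"{v:g}" for v in [*np.degrees(rv/n).round(2),*s.round(4),g]))
E
python3 - <<'E'
from plan import *
for f in(1,-1):print(f);plan([.469,-.260,.15],Rz(14,0,f),0)
E
```

```text
1
t 1.6 p [0.2443 0.5205 0.2313] rows 18 rot [-39.15   0.     0.  ] F [-0.3  0.5 -0.8] open 1.0043756291548587 q [ 0.93  0.18  1.61 -0.    1.35 -0.21]
-2.17,0,0,0.0045,-0.0339,0.0297,0
-2.17,0,0,0.0045,-0.0351,0.0284,0
-2.17,0,0,0.0045,-0.0361,0.0271,0
-2.17,0,0,0.0045,-0.0371,0.0257,0
-2.17,0,0,0.0045,-0.0381,0.0243,0
-2.17,0,0,0.0045,-0.0389,0.0228,0
-2.17,0,0,0.0045,-0.0398,0.0213,0
-2.17,0,0,0.0045,-0.0406,0.0198,0
-2.17,0,0,0.0045,-0.0413,0.0182,0
-2.17,0,0,0.0045,-0.0419,0.0166,0
-2.17,0,0,0.0045,-0.0425,0.015,0
-2.17,0,0,0.0045,-0.0431,0.0134,0
-2.17,0,0,0.0045,-0.0436,0.0118,0
-2.17,0,0,0.0045,-0.044,0.0101,0
-2.17,0,0,0.0045,-0.0443,0.0084,0
-2.17,0,0,0.0045,-0.0446,0.0067,0
-2.17,0,0,0.0045,-0.0448,0.005,0
-2.17,0,0,0.0045,-0.045,0.0033,0
-1
t 1.6 p [0.2443 0.5205 0.2313] rows 18 rot [140.85   0.    -0.  ] F [-0.3  0.5 -0.8] open 1.0043756291548587 q [ 0.93  0.18  1.61 -0.    1.35 -0.21]
7.83,0,-0,0.0045,-0.0339,0.0297,0
7.83,0,-0,0.0045,-0.0296,0.0341,0
7.83,0,-0,0.0045,-0.0247,0.0378,0
7.83,0,-0,0.0045,-0.0193,0.0408,0
7.83,0,-0,0.0045,-0.0136,0.043,0
7.83,0,-0,0.0045,-0.0076,0.0445,0
7.83,0,-0,0.0045,-0.0015,0.0451,0
7.83,0,-0,0.0045,0.0047,0.0449,0
7.83,0,-0,0.0045,0.0108,0.0438,0
7.83,0,-0,0.0045,0.0166,0.0419,0
7.83,0,-0,0.0045,0.0222,0.0393,0
7.83,0,-0,0.0045,0.0273,0.0359,0
7.83,0,-0,0.0045,0.032,0.0318,0
7.83,0,-0,0.0045,0.036,0.0272,0
7.83,0,-0,0.0045,0.0394,0.022,0
7.83,0,-0,0.0045,0.042,0.0165,0
7.83,0,-0,0.0045,0.0439,0.0106,0
7.83,0,-0,0.0045,0.0449,0.0045,0
```

Emit:
carry_out(motion=[-2.2,0,0,0.0045,-0.034,0.03,0,-2.2,0,0,0.0045,-0.035,0.0285,0,-2.2,0,0,0.0045,-0.036,0.027,0,-2.2,0,0,0.0045,-0.037,0.0255,0,-2.2,0,0,0.0045,-0.038,0.0245,0,-2.2,0,0,0.0045,-0.039,0.023,0,-2.2,0,0,0.0045,-0.04,0.0215,0,-2.2,0,0,0.0045,-0.0405,0.02,0,-2.2,0,0,0.0045,-0.0415,0.018,0])

```text
time_s: 2.5
eef_pos: [0.3641, 0.1233, 0.1903]
eef_rot: [0.709, 0.025, 0.704, -0.022]
wrist_force: [0.8, 1.4, -0.7]
opening: 0.498
```

Emit:
carry_out(motion=[-2.2,0,0,0.0045,-0.042,0.0165,0,-2.2,0,0,0.0045,-0.0425,0.015,0,-2.2,0,0,0.0045,-0.043,0.0135,0,-2.2,0,0,0.0045,-0.0435,0.012,0,-2.2,0,0,0.0045,-0.044,0.01,0,-2.2,0,0,0.0045,-0.0445,0.0085,0,-2.2,0,0,0.0045,-0.0445,0.0065,0,-2.2,0,0,0.0045,-0.045,0.005,0,-2.2,0,0,0.0045,-0.045,0.0035,0])

```text
time_s: 3.4
eef_pos: [0.4945, -0.2815, 0.1515]
eef_rot: [0.706, -0.102, 0.694, 0.101]
wrist_force: [0.2, 1.0, 0.5]
opening: 0.5
```

```bash
python3 - <<'E'
from plan import *
plan([.469,-.260,.10],Rz(14),0)
E
```

```text
t 3.4 p [ 0.4945 -0.2815  0.1515] rows 2 rot [2.55 0.96 0.17] F [0.2 1.  0.5] open 0.500455030387851 q [-0.73  0.24  1.7   0.01  1.18 -2.6 ]
1.28,0.48,0.09,0.0256,0.014,-0.0096,0
1.28,0.48,0.09,0.0257,0.0138,-0.0097,0
```

Emit:
carry_out(motion=[1.3,0.5,0.1,0.0256,0.014,-0.0096,0,1.3,0.5,0.1,0.0256,0.014,-0.0096,0,0,0,0,0,0,0,0])

```text
time_s: 3.7
eef_pos: [0.4706, -0.2682, 0.0988]
eef_rot: [0.703, -0.085, 0.702, 0.082]
wrist_force: [-1.2, -0.1, -0.1]
opening: 0.501
```

```bash
python3 - <<'E'
from plan import *
cs=[]
for c in("top","side"):
    i=ctrl.camera(c);p=pix(c,[.469,-.26,.03]).astype(int);x,y=p-[48,42];cs.append(cv2.resize(i[y:y+84,x:x+96],(400,350),interpolation=2))
    for t in("punch_grip","punch_edge"):
        for d in ctrl.landmark_of(c,t):
            W=w(c,d["point"])
            if abs(W[0]-.5)<.1 and abs(W[1]+.25)<.08:print(c,t,round(d["conf"],2),W.round(4))
cv2.imwrite("pics/g.png",np.hstack(cs))
plan([.469,-.260,.018],Rz(14),0,maxs=.03)
E
```

```text
top punch_grip 0.58 [ 0.4704 -0.2634  0.0259]
top punch_edge 0.56 [ 0.5446 -0.2388  0.0255]
side punch_grip 0.7 [ 0.4668 -0.2593  0.0287]
side punch_edge 0.69 [ 0.5488 -0.2355  0.0247]
t 4.0 p [ 0.4747 -0.271   0.104 ] rows 3 rot [-0.38  0.41  0.74] F [-0.7  0.1 -0.2] open 0.5067255827148218 q [-0.74  0.26  1.79 -0.    1.07 -2.54]
-0.13,0.14,0.25,0.0286,0.0044,-0.0012,0
-0.13,0.14,0.25,0.0286,0.0043,-0.0011,0
-0.13,0.14,0.25,0.0287,0.0041,-0.001,0
```

View pics/g.png

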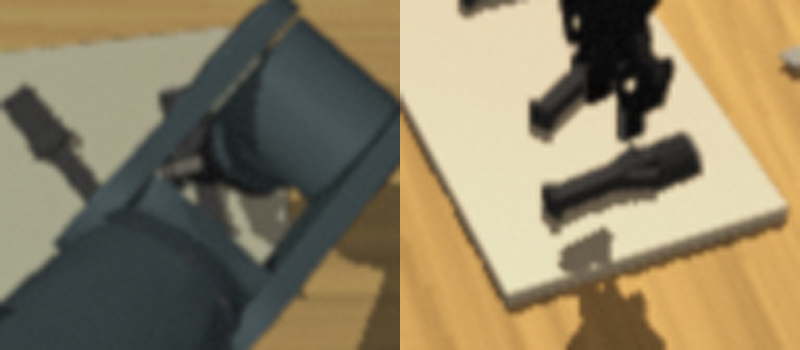

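The side crop shows the open fingers above the punch shank, with the jaws across it. The second measurement puts the grip at (0.4686,-0.261), yaw about 15°. Descending in two stages.

Emit:
carry_out(motion=[0,0.2,0.4,0.026,0.006,-0.002,0,0,0.2,0.4,0.026,0.006,-0.002,0,0,0,0,0,0,0,0])

```text
time_s: 4.3
eef_pos: [0.4721, -0.2629, 0.0556]
eef_rot: [0.704, -0.087, 0.7, 0.082]
wrist_force: [0.1, 0.3, -0.5]
opening: 0.501
```

```bash
python3 - <<'E'
from plan import *
plan([.469,-.261,.018],Rz(15),0,maxs=.025)
E
```

```text
t 4.3 p [ 0.4721 -0.2629  0.0556] rows 2 rot [-1.27  0.33  0.39] F [ 0.1  0.3 -0.5] open 0.5006098186083472 q [-0.73  0.33  1.82  0.    0.98 -2.54]
-0.64,0.17,0.2,0.0188,0.0014,-0.0014,0
-0.64,0.17,0.2,0.0188,0.0014,-0.0013,0
```

Emit:
carry_out(motion=[-0.6,0.2,0.2,0.014,0.0015,-0.0015,0,-0.6,0.2,0.2,0.014,0.0015,-0.0015,0,0,0,0,0.005,0,0,0,0,0,0,0,0,0,0])

```text
time_s: 4.7
eef_pos: [0.4713, -0.2629, 0.024]
eef_rot: [0.702, -0.095, 0.7, 0.091]
wrist_force: [0.1, 0.1, -1.5]
opening: 0.498
```

```bash
python3 - <<'E'
from plan import *
plan([.469,-.261,.018],Rz(15),0,maxs=.025)
E
```

```text
t 4.7 p [ 0.4713 -0.2629  0.024 ] rows 1 rot [0.1  0.11 0.29] F [ 0.1  0.1 -1.5] open 0.4976212158689889 q [-0.73  0.38  1.83 -0.    0.92 -2.56]
0.1,0.11,0.29,0.006,0.0024,-0.0017,0
```

Emit:
carry_out(motion=[0,0,0,0.005,0.002,-0.0015,0,0,0,0,0,0,0,0.3,0,0,0,0,0,0,1,0,0,0,0,0,0,1,0,0,0,0,0,0,1,0,0,0,0,0,0,1,0,0,0,0,0,0,1])

```text
time_s: 5.4
eef_pos: [0.4697, -0.2617, 0.0196]
eef_rot: [0.702, -0.095, 0.7, 0.091]
wrist_force: [-0.1, 0.3, -0.3]
opening: 0.194
```

Emit:
carry_out(motion=[0,0,0,0,0,0,1,0,0,0,-0.02,0,0,1,0,0,0,-0.03,0,0,1,0,0,0,-0.03,0,0,1,0,0,0,-0.03,0,0,1])

```text
time_s: 5.9
eef_pos: [0.4647, -0.2575, 0.1261]
eef_rot: [0.699, -0.091, 0.703, 0.095]
wrist_force: [1.1, 0.0, -3.9]
opening: 0.193
```

```bash
python3 - <<'E'
from plan import *
cs=[]
o=ctrl.get_obs();print(o["opening"],o["eef_pos"])
for c in("top","side"):
    i=ctrl.camera(c);p=pix(c,[.469,-.26,.12]).astype(int);x,y=p-[48,42];cs.append(cv2.resize(i[y:y+84,x:x+96],(400,350),interpolation=2))
    for t in("punch_grip","punch_edge","scope_lens"):
        for d in ctrl.landmark_of(c,t):print(c,t,round(d["conf"],2),w(c,d["point"]).round(4))
cv2.imwrite("pics/l.png",np.hstack(cs))
E
```

```text
0.19324905991420632 [ 0.46467515 -0.2574804   0.12610051]
top punch_grip 0.62 [ 0.208  -0.3321  0.0084]
top punch_grip 0.61 [ 0.7399 -0.0121  0.013 ]
top punch_grip 0.45 [ 0.466  -0.2638  0.1332]
top punch_edge 0.74 [ 0.7337 -0.1029  0.0133]
top punch_edge 0.58 [ 0.2499 -0.4114  0.0118]
top punch_edge 0.52 [ 0.5475 -0.2336  0.132 ]
top scope_lens 0.98 [0.6512 0.1776 0.2592]
top scope_lens 0.39 [ 0.487  -0.4913 -0.0031]
side punch_grip 0.8 [ 0.2079 -0.3324  0.0088]
side punch_grip 0.53 [ 0.4626 -0.2596  0.1337]
side punch_grip 0.53 [ 0.7394 -0.0113  0.0142]
side punch_edge 0.67 [ 0.5452 -0.2334  0.1302]
side punch_edge 0.6 [ 0.2418 -0.4018  0.0118]
side punch_edge 0.44 [ 0.7296 -0.0947  0.0115]
side scope_lens 0.67 [0.6463 0.1789 0.2529]
```

View pics/l.png

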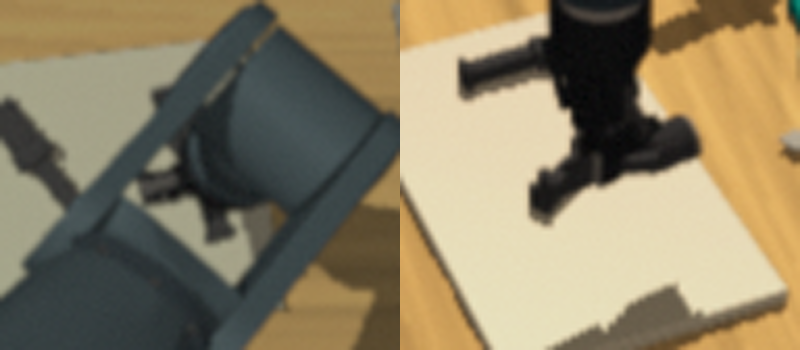

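The punch is held: opening 0.193, and it is clear of the board in the side view. Next I'll transfer to a pre-pose 70 mm back along the lens axis.

```bash
cat > goal.py <<'E'
from plan import *
YAW,DIP=25.5,18.5
Rt=Rz(YAW,DIP);X=Rt[:,2];L=np.array([.6486,.1787,.2561]);F=L-.09*X
def tcp(off,back=0): return F-back*X-Rt@np.array(off)
OFF=[-.0074,0,.085]
E
python3 - <<'E'
from goal import *
o=ctrl.get_obs();q=np.array(o["eef_rot"]);Rc=R.from_quat(q[[1,2,3,0]])
print("edge in tool",Rc.inv().apply(np.array([.5464,-.2335,.1311])-o["eef_pos"]),"F",F,tcp(OFF))
plan(tcp(OFF,.07),Rt,1,maxs=.045)
E
```

```text
edge in tool [-0.0078771   0.00159605  0.08533451] F [0.57156513 0.14195625 0.22754258] [0.5009293  0.10826469 0.19355409]
t 6.3 p [ 0.4643 -0.2572  0.1238] rows 8 rot [-10.42 -18.79   1.19] F [-0.6 -0.5 -2.8] open 0.1964561148956796 q [-0.73  0.22  1.8  -0.    1.14 -2.56]
-1.3,-2.35,0.15,-0.0057,0.0415,0.0081,1
-1.3,-2.35,0.15,-0.0052,0.0413,0.0093,1
-1.3,-2.35,0.15,-0.0047,0.0411,0.0104,1
-1.3,-2.35,0.15,-0.0041,0.0408,0.0115,1
-1.3,-2.35,0.15,-0.0035,0.0406,0.0126,1
-1.3,-2.35,0.15,-0.0029,0.0403,0.0136,1
-1.3,-2.35,0.15,-0.0022,0.04,0.0147,1
-1.3,-2.35,0.15,-0.0015,0.0396,0.0156,1
```

Emit:
carry_out(motion=[-1.3,-2.3,0.1,-0.0057,0.041,0.008,1,-1.3,-2.3,0.1,-0.0052,0.041,0.009,1,-1.3,-2.3,0.1,-0.0047,0.041,0.0105,1,-1.3,-2.3,0.1,-0.004,0.041,0.0115,1,-1.3,-2.3,0.1,-0.0035,0.0405,0.0125,1,-1.3,-2.3,0.1,-0.003,0.04,0.0135,1,-1.3,-2.3,0.1,-0.002,0.03,0.011,1,-1.3,-2.3,0.1,-0.001,0.015,0.005,1,0,0,0,0,0,0,1])

```text
time_s: 7.2
eef_pos: [0.434, 0.0537, 0.156]
eef_rot: [0.788, -0.127, 0.574, 0.183]
wrist_force: [0.8, -0.6, -3.7]
opening: 0.199
```

```bash
python3 - <<'E'
from goal import *
plan(tcp(OFF,.07),Rt,1,maxs=.025)
plan(tcp(OFF,0),Rt,1,maxs=.02)
E
```

```text
t 7.2 p [0.434  0.0537 0.156 ] rows 2 rot [-0.01 -0.5  -0.59] F [ 0.8 -0.6 -3.7] open 0.19934945551409586 q [-0.32 -0.27  2.23  0.27  0.97 -2.47]
-0,-0.25,-0.3,-0.0045,0.0103,0.0107,1
-0,-0.25,-0.3,-0.0045,0.0102,0.0107,1
t 7.2 p [0.434  0.0537 0.156 ] rows 5 rot [-0.01 -0.5  -0.59] F [ 0.8 -0.6 -3.7] open 0.19934945551409586 q [-0.32 -0.27  2.23  0.27  0.97 -2.47]
-0,-0.1,-0.12,-0.0019,0.0041,0.0183,1
-0,-0.1,-0.12,-0.0019,0.0041,0.0183,1
-0,-0.1,-0.12,-0.0019,0.0041,0.0183,1
-0,-0.1,-0.12,-0.0018,0.0041,0.0183,1
-0,-0.1,-0.12,-0.0018,0.0041,0.0183,1
```

Aligning laterally first, then moving most of the way in.

Emit:
carry_out(motion=[0,-0.2,-0.3,-0.0045,0.01,0.008,1,0,-0.2,-0.3,-0.0045,0.01,0.012,1,0,0,0,0,0,0.016,1,0,0,0,0,0,0.016,1,0,0,0,0,0,0.012,1,0,0,0,0,0,0.005,1,0,0,0,0,0,0,1])

```text
time_s: 7.9
eef_pos: [0.4815, 0.0967, 0.181]
eef_rot: [0.787, -0.127, 0.577, 0.177]
wrist_force: [0.3, 0.2, -2.5]
opening: 0.19
```

```bash
python3 - <<'E'
from goal import *
plan(tcp(OFF,0),Rt,1,maxs=.02)
cs=[]
for c in("top","side"):
    i=ctrl.camera(c);p=pix(c,F).astype(int);x,y=p-[48,42];cs.append(cv2.resize(i[y:y+84,x:x+96],(400,350),interpolation=2))
    for t in("punch_grip","punch_edge","scope_lens"):
        for d in ctrl.landmark_of(c,t):
            W=w(c,d["point"])
            if W[2]>.1: print(c,t,round(d["conf"],2),W.round(4),"in focus frame",((W-F)@np.c_[Rt[:,2],Rt[:,1],-Rt[:,0]]).round(4))
cv2.imwrite("pics/f.png",np.hstack(cs))
E
```

```text
t 7.9 p [0.4815 0.0967 0.181 ] rows 2 rot [-0.38 -0.94 -0.08] F [ 0.3  0.2 -2.5] open 0.19046951687216654 q [-0.16 -0.16  2.09  0.21  0.97 -2.27]
-0.19,-0.47,-0.04,-0.0026,0.0011,0.0126,1
-0.19,-0.47,-0.04,-0.0025,0.0011,0.0126,1
top punch_grip 0.77 [0.4807 0.0901 0.1838] in focus frame [-0.1128 -0.0077 -0.0084]
top punch_edge 0.61 [0.5512 0.1315 0.2107] in focus frame [-0.027  -0.0007 -0.0087]
top scope_lens 0.68 [0.6498 0.1796 0.2579] in focus frame [0.092  0.0003 0.0013]
side punch_grip 0.67 [0.5492 0.1327 0.2121] in focus frame [-0.0279  0.0013 -0.007 ]
side punch_grip 0.65 [0.4769 0.0922 0.1876] in focus frame [-0.114  -0.0041 -0.0039]
side punch_edge 0.66 [0.5512 0.13   0.211 ] in focus frame [-0.0276 -0.002  -0.0082]
side scope_lens 0.54 [0.6461 0.1816 0.2535] in focus frame [ 0.0882  0.0037 -0.0022]
```

View pics/f.png

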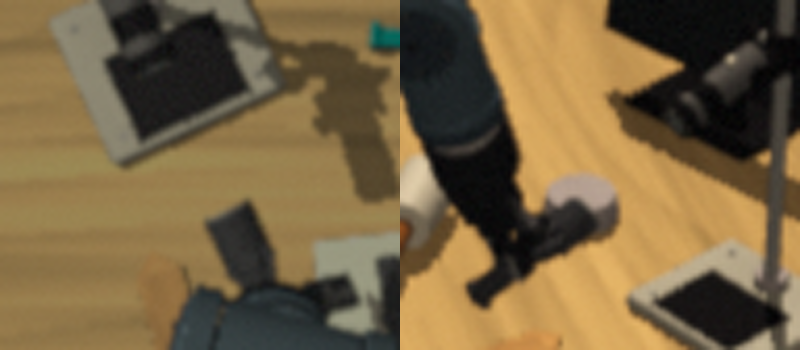

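The top and side crops show the punch pointing at the lens. Its slope in the side crop is about 36°, against about 38° for the tube. By the landmarks the edge is 27 mm short of focus and 8 mm low, which agrees with the commanded remainder (25 mm, 5 mm).

Emit:
carry_out(motion=[-0.2,-0.7,0,-0.004,0.001,0.012,1,-0.2,-0.7,0,-0.003,0.001,0.01,1,0,0,0,-0.001,0,0.003,1])

```text
time_s: 8.6
eef_pos: [0.5007, 0.1083, 0.1983]
eef_rot: [0.795, -0.128, 0.565, 0.18]
wrist_force: [0.3, 0.6, -3.2]
opening: 0.193
```

```bash
python3 - <<'E'
from goal import *
for c in("top","side"):
    i=ctrl.camera(c)
    for t in("punch_grip","punch_edge","scope_lens"):
        for d in ctrl.landmark_of(c,t):
            W=w(c,d["point"])
            if W[2]>.1: print(c,t,round(d["conf"],2),W.round(4),"in focus frame",((W-F)@np.c_[Rt[:,2],Rt[:,1],-Rt[:,0]]).round(4))
    for t in("punch","scope_lens"):
        for d in ctrl.trace(c,t):
            v,u=np.nonzero(d["pixels"]);f=cv2.fitLine(np.c_[u,v].astype(np.float32),cv2.DIST_HUBER,0,.001,.001).ravel();print(c,t,round(d["conf"],2),len(u),f.round(2),"ang",np.degrees(np.arctan2(f[1],f[0])).round(1))
    a,b=pix(c,F-.1*X),pix(c,F);print(c,"expected punch ang",np.degrees(np.arctan2(*(b-a)[::-1])),"tube",np.degrees(np.arctan2(*(pix(c,L+.1*X)-pix(c,L))[::-1])))
plan(tcp(OFF,0),Rt,1,maxs=.02)
E
```

```text
top punch_grip 0.53 [0.4992 0.1009 0.2043] in focus frame [-0.0861 -0.0059  0.0043]
top punch_edge 0.77 [0.5679 0.1409 0.2336] in focus frame [-0.0016  0.0006  0.007 ]
top scope_lens 0.71 [0.6487 0.1773 0.2568] in focus frame [ 0.0897 -0.0013  0.0008]
top punch 0.87 257 [9.9000e-01 1.4000e-01 2.8480e+02 1.5012e+02] ang 8.1
top punch 0.75 381 [  0.63  -0.77 371.72 159.91] ang -50.6
top punch 0.67 326 [  0.89  -0.45 374.11 292.45] ang -26.6
top punch 0.62 214 [  0.5    0.87 229.73 191.27] ang 60.3
top scope_lens 0.72 327 [  0.46   0.89 205.02 138.57] ang 62.5
top expected punch ang -115.86970329229317 tube -115.86970329229314
side punch_grip 0.72 [0.4922 0.1082 0.2018] in focus frame [-0.0899  0.0037  0.003 ]
side punch_edge 0.63 [0.5655 0.1389 0.2263] in focus frame [-0.0068 -0.0001  0.0009]
side scope_lens 0.77 [0.6476 0.181  0.2538] in focus frame [ 0.0894  0.0025 -0.0022]
side punch 0.64 209 [3.2000e-01 9.5000e-01 3.5599e+02 2.4097e+02] ang 71.4
side punch 0.6 371 [  0.68   0.74 235.61 335.53] ang 47.3
side punch 0.59 201 [  0.8   -0.6  288.51 186.61] ang -36.9
side scope_lens 0.77 216 [  0.75  -0.66 326.87 154.15] ang -41.5
side expected punch ang -40.9830274885184 tube -40.983027488518374
t 9.2 p [0.4994 0.1078 0.1969] rows 1 rot [-0.03  0.55 -0.07] F [-0.2  1.6 -4.2] open 0.1938809416667235 q [-0.14 -0.15  2.05  0.22  0.97 -2.25]
-0.03,0.55,-0.07,0.0037,-0.0003,0.0004,1
```

Emit:
carry_out(motion=[0,0,0,0.003,0,0.003,1,0,0,0,0,0,0,1,0,0,0,0,0,0,1])

```text
time_s: 9.5
eef_pos: [0.5032, 0.1095, 0.1949]
eef_rot: [0.794, -0.127, 0.566, 0.18]
wrist_force: [-0.4, -0.2, -2.8]
opening: 0.198
```

```bash
python3 - <<'E'
from goal import *
plan(tcp(OFF,0),Rt,1,maxs=.02)
for c in("top","side"):
    i=ctrl.camera(c)
    for t in("punch_edge","scope_lens"):
        for d in ctrl.landmark_of(c,t):
            W=w(c,d["point"])
            if W[2]>.1: print(c,t,round(d["conf"],2),((W-F)@np.c_[Rt[:,2],Rt[:,1],-Rt[:,0]]).round(4))
plan(tcp(OFF,0),Rt,1,maxs=.02);print(np.abs(ctrl.get_obs()["dq"]).max())
E
```

```text
t 9.5 p [0.5032 0.1095 0.1949] rows 1 rot [-0.05  0.55 -0.07] F [-0.4 -0.2 -2.8] open 0.19815850930215131 q [-0.13 -0.14  2.05  0.22  0.96 -2.25]
-0.05,0.55,-0.07,0.0004,-0.0002,-0.0028,1
top punch_edge 0.79 [ 0.0003  0.0029 -0.0005]
top scope_lens 0.92 [ 0.0923 -0.0001  0.0008]
side punch_edge 0.46 [0.0028 0.0006 0.0003]
side scope_lens 0.57 [ 0.0886  0.0008 -0.0018]
t 9.8 p [0.5031 0.1095 0.195 ] rows 1 rot [-0.05  0.56 -0.06] F [-0.3 -0.3 -3.2] open 0.19696690113107018 q [-0.13 -0.14  2.05  0.22  0.96 -2.25]
-0.05,0.56,-0.06,0.0006,-0.0001,-0.0028,1
0.001194128040698858
```

The edge is within 3 mm of focus in every axis, and the arm is steady. Handing in.

```bash
python3 -c "
from bench import ctrl
print(ctrl.hand_in())"
```

```text
the job is handed in; nothing more can be done
None
```

I gripped the strap-end punch by its shank, lifted it off the board and brought it in along the lens axis. I handed the job in at about 9.8 s with the arm still holding it; no verdict was reported.

**Position:** both cameras put the edge within 3 mm of the focus point in x, y and z. The lens still read where I first measured it, so it shows no sign of having been bumped.

**Hold:** the arm was steady (joint speeds about 0.001 rad/s). The gripper opening was 0.197, which matches the 18 mm shank.

**Direction:** the tool was within 0.6° of the planned direction. The least certain figure is the lens dip. I used 18.5°, but my fits ranged from about 15 to 21°, and a looser silhouette fit preferred 12°, which is below the stated 15 to 35° range. That scatter is still inside the 0.2 rad limit. In the last pictures the visible part of the punch ran 2° off the tube's line from above and 5° off from the side, where the gripper partly hides it.

**Not checked:** I did not measure the other tools again after the lift. My paths stayed well clear of them, and the wrist force showed no sign of contact.

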